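Weigh a gift box with a hand scale

TASK

Weigh the white gift box with the red and blue stripes: take the hand scale from its stand, hook it under the box's wire handle and lift gently until the box hangs level about 1 cm clear of the table (never more than 2 cm), and hold it still there for two seconds. Set it gently back down where it stood without overloading the scale (it takes 1 kg, 10 N), unhook, and hang the scale back in the fork of its stand, leaving everything else as it is.

Things in the scene. Friction and masses are not known exactly. Their poses are not given: they have to be found in the camera images.
- gift_box: The box to weigh: white card, 114 x 99 mm (x, y), lid top 50 mm high, a blue and a red stripe near its +x end; 0.27 to 0.70 kg, differs each time. Origin: centre of its underside. A stiff upright handle of 6 mm steel wire stands over the lid in the box's y-z plane: from the lid at y = -43 and +43 mm to 78 mm high at y = -36 and +36 mm, then straight gentle slopes to its peak at y = 0.
- wire_top (a point): Peak of the gift box's wire handle: centre line of the 6 mm wire, 90 mm above the box's underside, over its centre. The wire there runs along the box's y. Between the wire and the lid are 37 mm free.
- scale: The hand scale: white tube 32 mm thick (z -75 to 0 mm), blue collar disc 62 mm wide (z 0 to 8), grey neck, red grip bar on top. 0.16 kg, and the hook 0.03 kg. Origin: on the tube's axis at the collar's underside; z up to the grip. Loose; it starts hanging by its collar in the stand's fork, its axes along the stand's.
- grip (a point): Centre of the scale's red grip bar (22 mm thick along the scale's x, 70 mm long along its y, 28 mm high), 45 mm above the collar's underside.
- hook_seat (a point): Where a wire's centre line lies when seated in the hook: on the scale's axis, 115 mm below the collar's underside when unstretched. The J lies in the scale's x-z plane: bottom 9.5 mm below this point; the back bows out to x = +21 mm up to 40 mm above it, straight rod above; the tip ends at x = -21 mm, 13 mm above it. The mouth opens to the scale's -x: a wire enters over the tip.
- hook (a joint): The steel hook (6 mm wire) slides on a spring along the scale's z. Value: the scale's stretch in m: 0 unstretched, growing as the hook is drawn down, at most 0.10. Spring 90 N/m, a little damped (5 N s/m); the hook's own weight stretches it 3 mm. When pressed up against the tube (0) the hook is rigid.
- stand: Fixed dark steel stand: base 130 x 110 x 8 mm, post at its +x side (x = 48 to 62 mm), at the top a fork of two level prongs open to the stand's -x. Prongs 9 mm wide, 10 mm thick, 42 mm free between them, from x = -34 mm to the post. Origin: on the table under the scale's place.
- fork (a point): Middle of the scale's place between the prongs, at the level of the prongs' upper faces, 170 mm above the table. The scale hangs with its origin here, collar lying on the prongs; it must be raised before it is drawn out to -x.
- other_box: Bystander: brown cardboard box with a green stripe, same size and handle as the gift box, loose.
- mug_a: Bystander: white mug with blue and red slanting lines, 78 mm wide, 95 mm high, loose.
- mug_b: Bystander: white mug with level blue lines, 78 mm wide, 95 mm high, loose.
- remote: Bystander: black television remote, 45 x 165 x 18 mm, loose.
- tape: Bystander: roll of brown tape lying flat, 90 mm wide, 48 mm high, loose.
Not all that is in view belongs to the job. Of the things that look like the scale, the largest one is meant.

How it is judged:
On the way, in this order (a step that is already met when the one before it is completed fails the run):
1. the gift box hangs from the hook, 6 to 22 mm off the table, still and level, not touched by the robot, for 1.5 s (height (world z) of gift_box between 0.006 and 0.022 m and angle between gift_box's own z axis and vertical below 0.1 rad and linear speed of gift_box below 0.04 m/s and contact force between scale and gift_box above 2 N and contact force between gift_box and the arm below 0.1 N and contact force between gift_box and the fingers below 0.1 N and value of joint hook above 0.02 m), for 1.5 s.
2. the gift box stands on the table again and the hook is off its handle (height (world z) of gift_box between -0.004 and 0.004 m and angle between gift_box's own z axis and vertical below 0.06 rad and distance of gift_box from where it was at the start of the episode below 0.035 m and contact force between scale and gift_box below 0.1 N and distance between hook_seat and wire_top above 0.05 m), for 0.2 s.
At the end, for the whole second after the job is handed in: The gift box stands upright on the table within 35 mm of where it stood, at rest and unhooked; the scale hangs upright by its collar in the stand's fork (origin within 14 mm of the fork point), released and at rest (distance between fork and scale below 0.014 m and angle between scale's own z axis and vertical below 0.12 rad and height (world z) of gift_box between -0.004 and 0.004 m and angle between gift_box's own z axis and vertical below 0.06 rad and distance of gift_box from where it was at the start of the episode below 0.035 m and linear speed of gift_box below 0.02 m/s and linear speed of scale below 0.03 m/s and contact force between scale and gift_box below 0.1 N); the robot touches nothing.
It fails at once if the gift box is lifted more than 26 mm (height (world z) of gift_box above 0.026 m).
It fails at once if the scale pulls or pushes the gift box with more than 10 N (contact force between scale and gift_box above 10 N).
It fails at once if the gift box is set down hard or pressed (more than 20 N on it from all that it touches) (contact force between gift_box and anything else above 20 N).
It fails at once if the gift box is touched by the gripper with more than 5 N (contact force between gift_box and the fingers above 5 N).
It fails at once if a bystander is moved more than 20 mm (distance of any of other_box, mug_a, mug_b, remote, tape from where it was at the start of the episode above 0.02 m).
It also fails if it takes over 72 s, if anything falls off the work surface, if the arm or the gripper's body presses on something with over 40 N, if the wrist force passes 120 N, or if a joint passes its speed limit or range.

ROBOT

A 6-joint arm with a two-finger parallel gripper is mounted at the origin on the work surface. World frame = base frame: x ahead of the robot, y to its left, z up, the work surface at z = 0. Lengths are in m, angles in rad, forces in N, time in s.
With the tool pointing down it reaches from about 0.35 to 0.925 m from the base axis. Payload 6.4 kg.
Tool frame: the origin (TCP) lies midway between the tips of the shut fingers; the grasp point (between the pads) lies 19 mm behind it; z points along the fingers, y is the line along which they close (so a half turn about z gives the same grasp; the last joint's range is limited). The gripper opens to 94 mm and grips with 3 to 60 N. Pads are 16 mm wide; open, the fingers measure 119 mm over their backs; the gripper's body (75 mm by 177 mm) begins 78 mm behind the grasp point.
Start: joints at [-1.407, 0.245, 1.558, -0, 1.339, -0.174], TCP at [0.215, -0.613, 0.205] pointing down, gripper open.
Joint ranges: [-3.13, 3.13], [-1.02, 2.26], [0.13, 2.54], [-0.95, 4.09], [0.21, 2.88], [-2.74, 2.74]. Speed limits (rad/s): [2.57, 2.57, 3.14, 3.14, 3.14, 3.14].

INTERFACE

Orientations are given as [roll, pitch, yaw] about the fixed x, y, z axes, in that order (R = Rz(yaw) Ry(pitch) Rx(roll)).
In Python, from plant import arm gives the robot as it stands.
- The arm moves only by the tool move_arm, never from a script. Its argument "plan" is a list of rows, each an object of numbers: "tx", "ty", "tz": the shift along the tool's x, y, z scaled (see below); "yaw": the turn about the tool's z scaled (see below). A call has exactly 10 rows; each row shifts and turns the commanded pose from where the row before left it, along the tool's axes as they then stand; what a row does not reach is not made up. The controller multiplies each number of a shift by 0.025 m and each number of a turn by 0.1 rad. A row lasts 1/12 s, in which the tool goes at most 41.7 mm and 7.16 degrees, less where a joint would pass 70% of its speed; a pose out of reach is approached as far as the arm can. A call with a number of a shift or a turn outside -1 to 1 is refused whole. A call with a gripper value outside its range is refused whole. "gripper" is the gripper command: -1 is shut, 1 is fully open, values between are in proportion, set as the call begins (left out, the last holds). The fingers move at their own pace and stop on an object; "force" is the grip in N (left out, the last holds). Time passes only in rows, so rows that do not move let the fingers close, or fill a call up. It gives the time, the measured TCP pose, the force, the opening and the grip force at its end, in the units of the state.
- arm.observe(): the state, without advancing time (a new reading comes with each control period).
- arm.camera(name): name is "scene" or "top" or "wrist"; returns the picture (400x640x3 uint8, blue, green, red); there is no depth.
- arm.calibration(name): a dict with "fovy" (degrees; the focal length in pixels is half the picture's height over the tangent of half this angle, whatever the lens; pixels are square), "cx", "cy" (the principal point, pixels), "distortion" ([k1, k2, p1, p2, k3] as OpenCV has them; the pictures are not rectified), "camera_from_world" (4x4, takes a point from world to camera coordinates). Camera axes: x right, y up, looking along -z (the intrinsics and any distortion apply to the point x, -y, -z); pixel columns grow to the right and rows downward; lengths in m; the calibration is good to about 2 mm. A picture is of the moment at which its call begins: read the wrist's pose just before it. calibration takes no time and is no camera call; for the wrist camera it gives the pose at the moment of the call.
- arm.finish_job(): hands the job in; it is judged then, once.
The state is a dict: "time": time; "joints": joint angles; "joint_vel": joint speeds; "effort": joint torques, N m; "tool_pos": TCP position; "orientation": TCP orientation; "wrist_force": force on the tool from outside, world axes, zero at the start; "ft_torque": the same for the moment, N m; "opening": finger opening in m; "grasp_force": force on a finger pad.
Only numpy, scipy, OpenCV 4.12 (cv2) and the standard library are available. Lean on these libraries where they do the work, as an engineer would, in place of code of your own. Each camera call takes 0.05 s, during which the arm holds its last target. There are 200 camera calls.

## Working session

There is one attempt and no reset: what is moved stays moved. The work goes in short steps, Python scripts to look and compute and a tool call to move; the robot and the scene stay as the last step left them, time stands still between calls to the robot, and variables do not carry over. Pictures are saved under pics/ and viewed, at most 10 in all, crops included, and the job is handed in when it is done.

Besides the shell and the picture viewer there is one more tool, called after "Call:" as a command line: name --argument value ..., lists and objects as JSON in quotes. move_arm: Moves the arm, as the interface text tells. Shifts and turns lie within -1 to 1; 1 stands for 0.025 m of shift or 0.1 rad of turn. Its arguments: {"type":"object","properties":{"plan":{"type":"array","items":{"type":"object","properties":{"tx":{"type":"number","minimum":-1,"maximum":1},"ty":{"type":"number","minimum":-1,"maximum":1},"tz":{"type":"number","minimum":-1,"maximum":1},"yaw":{"type":"number","minimum":-1,"maximum":1}}}},"gripper":{"type":"number"},"force":{"type":"number"}},"required":["plan"]}

```bash
ls; mkdir -p pics; python3 - <<'E'
from plant import arm
import cv2
for n in("scene","top"):
    c=arm.calibration(n);print(n,c)
    cv2.imwrite(f"pics/{n}0.png",arm.camera(n))
print(arm.observe())
E
```

```text
pics
scene {'fovy': 50.36966466839313, 'cx': 318.7777951537717, 'cy': 196.32920391563115, 'distortion': array([-0.06781695,  0.        ,  0.        ,  0.        ,  0.        ]), 'camera_from_world': array([[-0.57243594,  0.81990919,  0.0081243 ,  0.25377265],
       [-0.61759544, -0.43766169,  0.65347389,  0.26497243],
       [ 0.53934494,  0.36905441,  0.75690546, -1.57761929],
       [ 0.        ,  0.        ,  0.        ,  1.        ]])}
top {'fovy': 51.47428187998382, 'cx': 322.878528932471, 'cy': 193.34220913601396, 'distortion': array([-0.00352999,  0.        ,  0.        ,  0.        ,  0.        ]), 'camera_from_world': array([[-0.02473632, -0.9993241 ,  0.02719292,  0.05560789],
       [ 0.9874778 , -0.02018557,  0.15646133, -0.54611035],
       [-0.15580667,  0.03072268,  0.98730968, -0.97726092],
       [ 0.        ,  0.        ,  0.        ,  1.        ]])}
{'time': 0.1, 'joints': array([-1.40712834e+00,  2.45733109e-01,  1.55887940e+00, -4.32904869e-05,
        1.33867452e+00, -1.74123773e-01]), 'joint_vel': array([ 0.00085895, -0.00378879, -0.00391551,  0.00086148,  0.0035707 ,
        0.00034121]), 'effort': array([-8.80702555e-05, -4.16915059e+01, -3.15524876e+01,  6.85782591e-02,
        3.09388165e-02, -5.84677173e-05]), 'tool_pos': array([ 0.21530442, -0.61274096,  0.20446949]), 'orientation': array([-3.13991661e+00, -2.52065654e-04,  3.37801547e-01]), 'wrist_force': array([ 0.33969582, -0.53544861, -0.3271001 ]), 'ft_torque': array([-0.04293893,  0.03665797,  0.02626813]), 'grasp_force': 0.0, 'opening': 0.09405731682451925}
```

View pics/scene0.png

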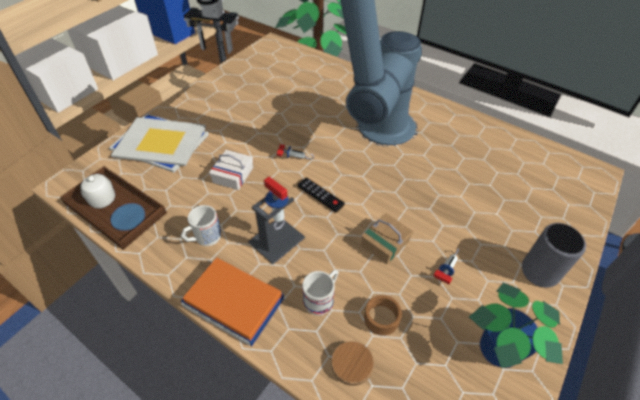

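View pics/top0.png

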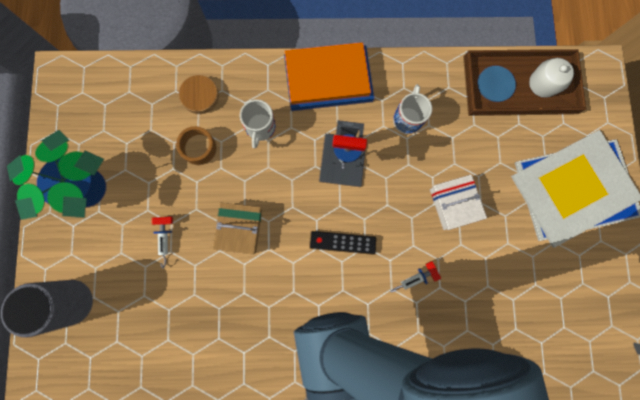

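The candidate scales in the top view are (162,235) and (418,276), both small and lying on the table, and (347,148), which is the largest and hangs in the stand, so that is the one meant. The gift box with red and blue stripes is at (460,202), and the brown one at (238,228) is the bystander. I'll confirm this in an enlarged crop.

```bash
cat > h.py <<'E'
import numpy as np,cv2
from plant import arm
def KD(c):
    f=200/np.tan(np.radians(c["fovy"])/2)
    return np.array([[f,0,c["cx"]],[0,f,c["cy"]],[0,0,1.]]),np.array(c["distortion"],float)
def ray(c,px,z):
    K,D=KD(c); p=cv2.undistortPoints(np.array([[px]],float),K,D)[0,0]
    M=c["camera_from_world"];R,t=M[:3,:3],M[:3,3]
    d=R.T@np.array([p[0],-p[1],-1]);o=-R.T@t
    return o+d*(z-o[2])/d[2]
def proj(c,P):
    K,D=KD(c);M=c["camera_from_world"]
    F=np.diag([1,-1,-1.])
    q=(F@(M[:3,:3]@np.atleast_2d(P).T+M[:3,3:])).T
    return cv2.projectPoints(q,np.zeros(3),np.zeros(3),K,D)[0][:,0]
E
python3 - <<'E'
import cv2
a=cv2.imread("pics/top0.png")[95:245,305:505]
cv2.imwrite("pics/crop1.png",cv2.resize(a,(800,600),interpolation=cv2.INTER_CUBIC))
E
```

```text
(no output)
```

View pics/crop1.png

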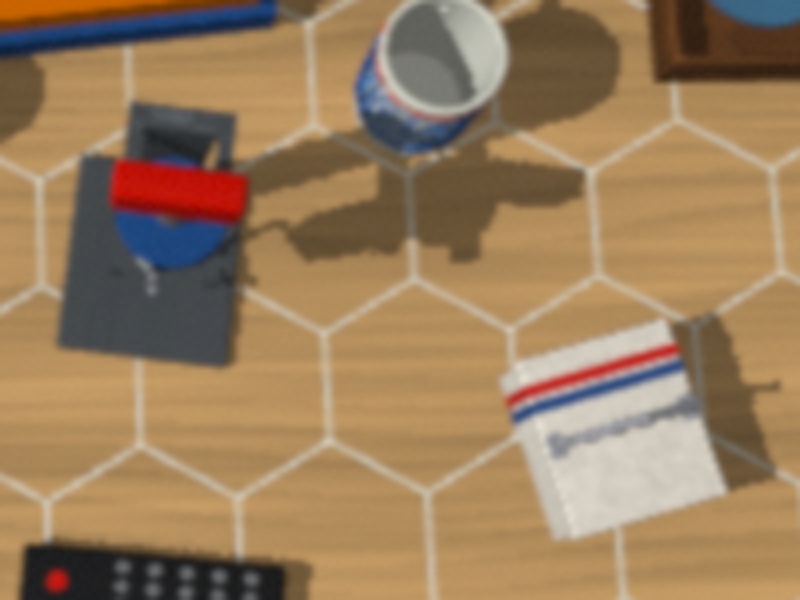

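```bash
python3 - <<'E'
from h import *
c=arm.calibration("top")
f=lambda x,y:(305+x/4-.375,95+y/4-.375)
M=c["camera_from_world"];print("cam",-M[:3,:3].T@M[:3,3])
def s(n,pts,z):
    for p in pts: print(n,p,ray(c,f(*p),z).round(4)[:2])
s("base",[(58,347),(228,366),(85,155)],.008)
s("grip",[(117,162),(248,178),(243,222),(112,203)],.229)
s("collar",[(113,215),(236,215),(175,270)],.178)
s("lid",[(665,320),(727,492),(570,540),(508,378)],.05)
s("wire",[(555,447),(692,405)],.078)
s("wirec",[(623,428)],.09)
E
python3 - <<'E'
import cv2
a=cv2.imread("pics/scene0.png")[140:275,190:350]
cv2.imwrite("pics/crop2.png",cv2.resize(a,(704,594),interpolation=cv2.INTER_CUBIC))
E
```

```text
cam [0.3883836  0.07457083 1.04879218]
base (58, 347) [0.5837 0.051 ]
base (228, 366) [ 0.5693 -0.0573]
base (85, 155) [0.7104 0.0305]
grip (117, 162) [0.638  0.0235]
grip (248, 178) [ 0.6284 -0.0434]
grip (243, 222) [ 0.6053 -0.0399]
grip (112, 203) [0.6164 0.0267]
collar (113, 215) [0.6239 0.0234]
collar (236, 215) [ 0.6227 -0.0434]
collar (175, 270) [ 0.5928 -0.0092]
lid (665, 320) [ 0.5855 -0.325 ]
lid (727, 492) [ 0.4778 -0.3546]
lid (570, 540) [ 0.4508 -0.2557]
lid (508, 378) [ 0.551  -0.2244]
wire (555, 447) [ 0.5044 -0.2414]
wire (692, 405) [ 0.5279 -0.3259]
wirec (623, 428) [ 0.5133 -0.2787]
```

View pics/crop2.png

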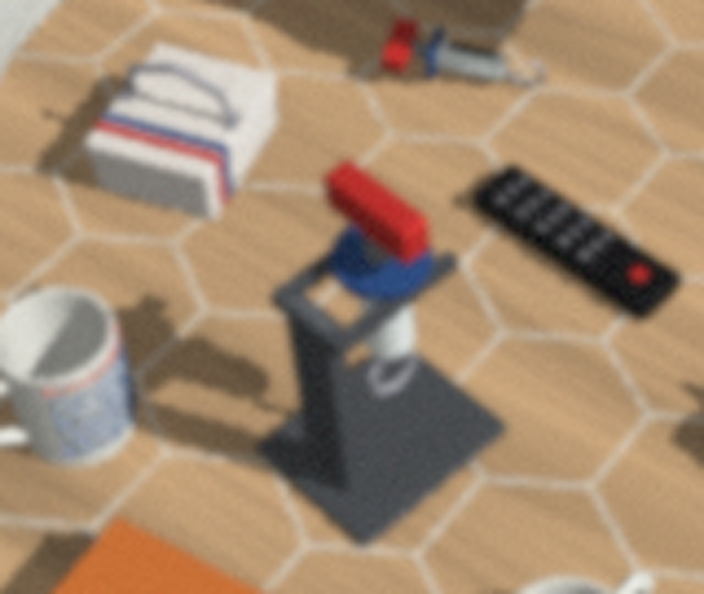

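```bash
python3 - <<'E'
from h import *
c=arm.calibration("top");s=arm.calibration("scene")
f=lambda x,y:(305+x/4-.375,95+y/4-.375)
g=lambda x,y:(190+x/4.4-.4,140+y/4.4-.4)
for n,p,z in[("base r",(505,428),.008),("base bot",(363,538),.008),("base left",(260,442),.008),("post cornerL",(274,296),.17),("post cornerR",(345,345),.17),("prong tip",(447,252),.17),("lid near",(215,183),.05),("lid left",(92,140),.05),("lid right",(276,75),.05),("lid back",(160,45),.05),("box bottom near",(215,216),0),("wire peak",(178,70),.09),("collar bottom",(390,297),.172),("collar l",(330,262),.175),("collar r",(433,265),.175)]:
    print(n,ray(s,g(*p),z).round(4)[:2])
for n,p in [("post far L",(133,102)),("post far R",(236,114))]: print(n,ray(c,f(*p),.17).round(4)[:2])
# reprojection check
from scipy.optimize import least_squares
# two-view triangulation of grip-top corners: (+x,+y),(+x,-y),(-x,-y),(-x,+y)
top={ (1,1):(117,162),(1,-1):(248,178),(-1,-1):(244,203)}
def res(q):
    x,y,z=q[:3];a=q[3];r=[]
    R=lambda u,v,w:[x+u*np.cos(a)-v*np.sin(a),y+u*np.sin(a)+v*np.cos(a),z+w]
    # end centroids of bar: top far edge
    for k,p in {(1,1):(117,162),(1,-1):(248,178)}.items():
        r+=list(proj(c,R(.011*k[0],.035*k[1],.014))[0]-f(*p))
    for k,p in {(-1,-1):(345,162),(-1,1):(428,220),(1,1):(402,262),(1,-1):(328,205)}.items():
        w=.014 if k[0]<0 else -.014
        r+=list(proj(s,R(.011*k[0],.035*k[1],w))[0]-g(*p))
    return r
o=least_squares(res,[.622,-.009,.215,-.14]);print(o.x,np.round(o.fun,1))
E
```

```text
base r [0.5911 0.0521]
base bot [0.7113 0.0291]
base left [ 0.6931 -0.0724]
post cornerL [ 0.6843 -0.0441]
post cornerR [0.6883 0.013 ]
prong tip [0.5985 0.018 ]
lid near [ 0.5627 -0.2214]
lid left [ 0.5825 -0.3228]
lid right [ 0.4544 -0.2582]
lid back [ 0.4804 -0.3516]
box bottom near [ 0.5565 -0.236 ]
wire peak [ 0.5202 -0.2882]
collar bottom [0.6467 0.013 ]
collar l [ 0.648 -0.031]
collar r [0.6146 0.0202]
post far L [0.6901 0.01  ]
post far R [ 0.6824 -0.0468]
[ 0.62454745 -0.01066365  0.21038038 -0.1434704 ] [ 0.4 -0.5  1.3 -0.3  0.9 -1.4  0.9 -0.6  1.1  1.9 -0.6  0.7]
```

The chosen scale hangs in the stand at about (0.6235, -0.0095) with yaw -0.14. Both views agree on that, and the 70 mm bar and 62 mm collar sizes check out. The gift box is at about (0.518, -0.287) with yaw 0.265. Next I move above the grip.

Call:
move_arm --plan '[{"tx":0.975,"ty":-0.723,"tz":-0.46},{"tx":0.975,"ty":-0.723,"tz":-0.46},{"tx":0.975,"ty":-0.723,"tz":-0.46},{"tx":0.975,"ty":-0.723,"tz":-0.46},{"tx":0.975,"ty":-0.723,"tz":-0.46},{"tx":0.975,"ty":-0.723,"tz":-0.46},{"tx":0.975,"ty":-0.723,"tz":-0.46},{"tx":0.975,"ty":-0.723,"tz":-0.46},{"tx":0.975,"ty":-0.723,"tz":-0.46},{"tx":0.975,"ty":-0.723,"tz":-0.46}]' --gripper 0.3

```text
$.plan[0]: bad value
```

Call:
move_arm --plan '[{"tx":0.975,"ty":-0.723},{"tx":0.975,"ty":-0.723},{"tx":0.975,"ty":-0.723},{"tx":0.975,"ty":-0.723},{"tx":0.975,"ty":-0.723},{"tx":0.975,"ty":-0.723},{"tx":0.975,"ty":-0.723},{"tx":0.975,"ty":-0.723},{"tx":0.975,"ty":-0.723},{"tx":0.975,"ty":-0.723}]'

```text
$.plan[0]: bad value
```

Call:
move_arm --plan '[{"tx":0.975,"ty":-0.723},{"tx":0.975,"ty":-0.723},{"tx":0.975,"ty":-0.723},{"tx":0.975,"ty":-0.723},{"yaw":-1},{"yaw":-1},{"yaw":-1},{"yaw":-1},{"yaw":-1},{"yaw":-1}]'

```text
$.plan[0]: bad value
```

Call:
move_arm --plan '[{"tx":0.98,"ty":-0.72,"tz":-0.46,"yaw":0},{"tx":0.98,"ty":-0.72,"tz":-0.46,"yaw":0},{"tx":0.98,"ty":-0.72,"tz":-0.46,"yaw":0},{"tx":0.98,"ty":-0.72,"tz":-0.46,"yaw":0},{"tx":0.98,"ty":-0.72,"tz":-0.46,"yaw":0},{"tx":0.98,"ty":-0.72,"tz":-0.46,"yaw":0},{"tx":0.98,"ty":-0.72,"tz":-0.46,"yaw":0},{"tx":0.98,"ty":-0.72,"tz":-0.46,"yaw":0},{"tx":0.98,"ty":-0.72,"tz":-0.46,"yaw":0},{"tx":0.98,"ty":-0.72,"tz":-0.46,"yaw":0}]' --gripper 0.3

```text
time: 0.93
tool_pos: [0.3874, -0.3607, 0.3206]
orientation: [-3.141, 0.0, 0.338]
wrist_force: [0.7, -0.5, 0.5]
opening: 0.0612
grasp_force: 0.0
```

Call:
move_arm --plan '[{"tx":0.97,"ty":-0.72,"tz":0,"yaw":0},{"tx":0.97,"ty":-0.72,"tz":0,"yaw":0},{"tx":0.97,"ty":-0.72,"tz":0,"yaw":0},{"tx":0.97,"ty":-0.72,"tz":0,"yaw":0},{"tx":0.97,"ty":-0.72,"tz":0,"yaw":0},{"tx":0.97,"ty":-0.72,"tz":0,"yaw":0},{"tx":0.97,"ty":-0.72,"tz":0,"yaw":0},{"tx":0.97,"ty":-0.72,"tz":0,"yaw":0},{"tx":0.97,"ty":-0.72,"tz":0,"yaw":0},{"tx":0.97,"ty":-0.72,"tz":0,"yaw":0}]'

```text
time: 1.77
tool_pos: [0.5565, -0.1105, 0.32]
orientation: [-3.141, 0.001, 0.338]
wrist_force: [0.6, -0.5, -0.5]
opening: 0.0613
grasp_force: 0.0
```

Call:
move_arm --plan '[{"tx":0.97,"ty":-0.72,"tz":0,"yaw":0},{"tx":0.97,"ty":-0.72,"tz":0,"yaw":0},{"tx":0.97,"ty":-0.72,"tz":0,"yaw":0},{"tx":0.97,"ty":-0.72,"tz":0,"yaw":0},{"tx":0,"ty":0,"tz":0,"yaw":-1},{"tx":0,"ty":0,"tz":0,"yaw":-1},{"tx":0,"ty":0,"tz":0,"yaw":-1},{"tx":0,"ty":0,"tz":0,"yaw":-1},{"tx":0,"ty":0,"tz":0,"yaw":-1},{"tx":0,"ty":0,"tz":0,"yaw":-1}]'

```text
time: 2.6
tool_pos: [0.6235, -0.0118, 0.3198]
orientation: [-3.14, 0.001, 0.943]
wrist_force: [1.1, -0.0, 0.4]
opening: 0.0609
grasp_force: 0.0
```

Call:
move_arm --plan '[{"tx":0,"ty":0,"tz":0,"yaw":-1},{"tx":0,"ty":0,"tz":0,"yaw":-1},{"tx":0,"ty":0,"tz":0,"yaw":-1},{"tx":0,"ty":0,"tz":0,"yaw":-1},{"tx":0,"ty":0,"tz":0,"yaw":-0.9},{"tx":0,"ty":0,"tz":0,"yaw":0},{"tx":0,"ty":0,"tz":0,"yaw":0},{"tx":0,"ty":0,"tz":0,"yaw":0},{"tx":0,"ty":0,"tz":0,"yaw":0},{"tx":0,"ty":0,"tz":0,"yaw":0}]'

```text
time: 3.43
tool_pos: [0.6237, -0.012, 0.3204]
orientation: [-3.141, -0.0, 1.427]
wrist_force: [0.1, -0.1, 0.8]
opening: 0.0613
grasp_force: 0.0
```

```bash
python3 - <<'E'
from h import *
o=arm.observe();print(o["tool_pos"],o["orientation"],o["wrist_force"])
c=arm.calibration("wrist");im=arm.camera("wrist");cv2.imwrite("pics/w1.png",im)
a=-.142
for dx,dy in[(.011,.035),(.011,-.035),(-.011,-.035),(-.011,.035)]:
    print(proj(c,[.6235+dx*np.cos(a)-dy*np.sin(a),-.0095+dx*np.sin(a)+dy*np.cos(a),.229]))
E
```

```text
[ 0.62369878 -0.01196532  0.32036949] [-3.14144210e+00 -3.02366285e-05  1.42695772e+00] [ 0.12769107 -0.13761202  0.76238324]
[[333.13926562 154.13768764]]
[[332.64465504 229.85722059]]
[[308.89520804 229.89290555]]
[[307.91911213 154.18823717]]
```

View pics/w1.png

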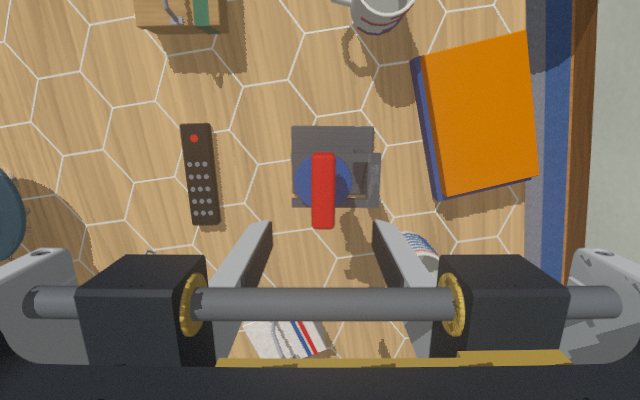

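The wrist view shows the red bar at u 313–334, v 153–229, within 2–3 mm of the prediction and well aligned. I descend and grip.

Call:
move_arm --plan '[{"tx":0.1,"ty":0.08,"tz":0.6,"yaw":0},{"tx":0,"ty":0,"tz":0.8,"yaw":0},{"tx":0,"ty":0,"tz":0.8,"yaw":0},{"tx":0,"ty":0,"tz":0.8,"yaw":0},{"tx":0,"ty":0,"tz":0.7,"yaw":0},{"tx":0,"ty":0,"tz":0.5,"yaw":0},{"tx":0,"ty":0,"tz":0.4,"yaw":0},{"tx":0,"ty":0,"tz":0.3,"yaw":0},{"tx":0,"ty":0,"tz":0,"yaw":0},{"tx":0,"ty":0,"tz":0,"yaw":0}]'

```text
time: 4.32
tool_pos: [0.6263, -0.0098, 0.1983]
orientation: [3.141, 0.0, 1.428]
wrist_force: [0.5, 0.3, 0.2]
opening: 0.0612
grasp_force: 0.0
```

Call:
move_arm --plan '[{"tx":0,"ty":0,"tz":0,"yaw":0},{"tx":0,"ty":0,"tz":0,"yaw":0},{"tx":0,"ty":0,"tz":0,"yaw":0},{"tx":0,"ty":0,"tz":0,"yaw":0},{"tx":0,"ty":0,"tz":0,"yaw":0},{"tx":0,"ty":0,"tz":0,"yaw":0},{"tx":0,"ty":0,"tz":0,"yaw":0},{"tx":0,"ty":0,"tz":0,"yaw":0},{"tx":0,"ty":0,"tz":0,"yaw":0},{"tx":0,"ty":0,"tz":0,"yaw":0}]' --gripper -1 --force 40

```text
time: 5.15
tool_pos: [0.626, -0.0098, 0.198]
orientation: [-3.141, 0.0, 1.428]
wrist_force: [-0.1, -0.3, 1.0]
opening: 0.0216
grasp_force: 40.0
```

Call:
move_arm --plan '[{"tx":0,"ty":0,"tz":-0.2,"yaw":0},{"tx":0,"ty":0,"tz":-0.4,"yaw":0},{"tx":0,"ty":0,"tz":-0.4,"yaw":0},{"tx":0,"ty":0,"tz":-0.2,"yaw":0},{"tx":0,"ty":0,"tz":0,"yaw":0},{"tx":0,"ty":-0.4,"tz":0,"yaw":0},{"tx":0,"ty":-0.7,"tz":0,"yaw":0},{"tx":0,"ty":-0.8,"tz":0,"yaw":0},{"tx":0,"ty":-0.7,"tz":0,"yaw":0},{"tx":0,"ty":-0.4,"tz":0,"yaw":0}]'

```text
time: 5.98
tool_pos: [0.5503, 0.0012, 0.2277]
orientation: [-3.141, -0.0, 1.428]
wrist_force: [-0.2, -0.4, -0.9]
opening: 0.0219
grasp_force: 40.0
```

Call:
move_arm --plan '[{"tx":-0.4,"ty":0.1,"tz":0,"yaw":-0.1},{"tx":-0.8,"ty":0.2,"tz":0,"yaw":0},{"tx":-1,"ty":0.25,"tz":0,"yaw":0},{"tx":-1,"ty":0.25,"tz":0,"yaw":0},{"tx":-1,"ty":0.25,"tz":0,"yaw":0},{"tx":-1,"ty":0.25,"tz":0,"yaw":0},{"tx":-1,"ty":0.25,"tz":0,"yaw":0},{"tx":-1,"ty":0.25,"tz":0,"yaw":0},{"tx":-1,"ty":0.25,"tz":0,"yaw":0},{"tx":-1,"ty":0.25,"tz":0,"yaw":0}]'

```text
time: 6.82
tool_pos: [0.5783, -0.2361, 0.2279]
orientation: [3.141, 0.0, 1.438]
wrist_force: [-0.1, -0.2, -2.0]
opening: 0.0218
grasp_force: 40.0
```

Call:
move_arm --plan '[{"tx":-0.8,"ty":0.2,"tz":0,"yaw":0},{"tx":-0.4,"ty":0.1,"tz":0,"yaw":0},{"tx":0,"ty":0,"tz":0,"yaw":-0.4},{"tx":0,"ty":0,"tz":0,"yaw":-0.7},{"tx":0,"ty":0,"tz":0,"yaw":-0.8},{"tx":0,"ty":0,"tz":0,"yaw":-0.8},{"tx":0,"ty":0,"tz":0,"yaw":-0.7},{"tx":0,"ty":0,"tz":0,"yaw":-0.5},{"tx":0,"ty":0,"tz":0,"yaw":0},{"tx":0,"ty":0,"tz":0,"yaw":0}]'

```text
time: 7.65
tool_pos: [0.5818, -0.265, 0.2279]
orientation: [3.142, -0.0, 1.827]
wrist_force: [-0.2, -0.2, -1.0]
opening: 0.0217
grasp_force: 40.0
```

```bash
python3 - <<'E'
from h import *
o=arm.observe();print(o["tool_pos"],o["orientation"],o["wrist_force"])
c=arm.calibration("wrist");im=arm.camera("wrist");t=arm.camera("top");s=arm.camera("scene")
w=cv2.resize(im[190:400,180:460],(400,300))
t=cv2.resize(t[145:265,390:550],(400,300),interpolation=cv2.INTER_CUBIC)
s=cv2.resize(s[120:240,190:350],(800,600),interpolation=cv2.INTER_CUBIC)[:, :]
cv2.imwrite("pics/m1.png",np.vstack([np.hstack([w,t]),cv2.resize(s[0:300],(800,300))]))
a=.265
for dx,dy,z in[(0,0,.09),(0,-.036,.078),(0,.036,.078),(.057,-.0495,.05),(.057,.0495,.05)]:
    p=[.518+dx*np.cos(a)-dy*np.sin(a),-.287+dx*np.sin(a)+dy*np.cos(a),z]
    q=proj(arm.calibration("scene"),p)[0]; r=proj(arm.calibration("top"),p)[0]
    print((q-[190,120])*5,(r-[390,145])*2.5+[400,0])
E
```

```text
[ 0.58176887 -0.26502719  0.22791479] [ 3.14155966e+00 -2.27515924e-04  1.82687827e+00] [-0.18408294 -0.17897425 -1.00197214]
[204.0306025  176.28680969] [584.22652359 136.46355467]
[156.60083949 176.56390079] [614.78668963 127.73784611]
[257.68322368 203.63590316] [544.37308785 148.80485838]
[102.01943682 262.17496177] [597.01282201  73.69832483]
[241.79254476 301.43834178] [503.35550557 101.30137164]
```

View pics/m1.png

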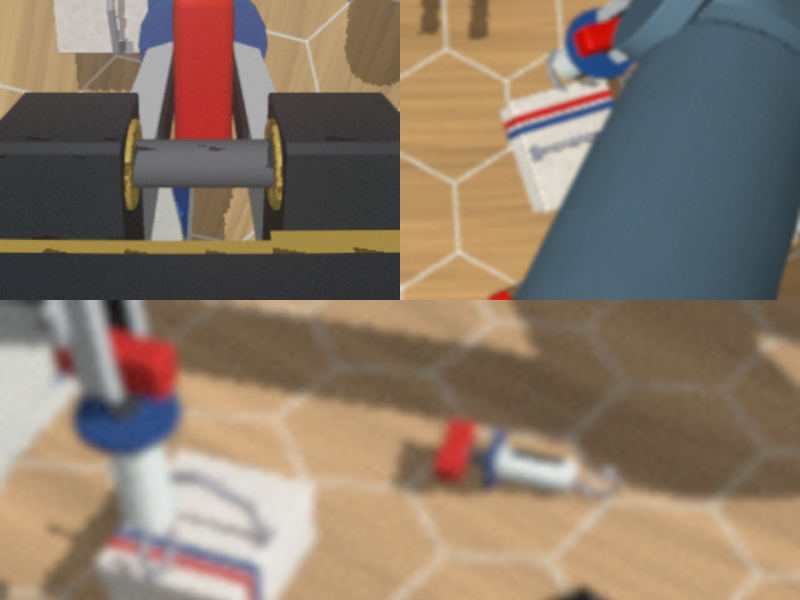

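The top panel shows the box with the scale at its +x end (collar at 600,45), and the scene panel shows the hook above the box's stripe end. I'll take one sharper wrist look at the handle before hooking.

```bash
python3 - <<'E'
from h import *
c=arm.calibration("wrist");im=arm.camera("wrist")
np.save("cw.npy",c,allow_pickle=True)
cv2.imwrite("pics/w2.png",cv2.resize(im[60:260,140:340],(600,600),interpolation=cv2.INTER_CUBIC))
a=.265
for dx,dy,z in[(0,0,.09),(0,-.043,.05),(0,.043,.05),(-.057,.0495,.05),(.057,.0495,.05)]:
    p=[.518+dx*np.cos(a)-dy*np.sin(a),-.287+dx*np.sin(a)+dy*np.cos(a),z]
    print((proj(c,p)[0]-[140,60])*3)
t=arm.calibration("top")
f=lambda x,y:(305+x/4-.375,95+y/4-.375)
print(ray(t,f(555,447),.05),ray(t,f(692,405),.05))
E
```

```text
[353.94289247 388.12450422]
[380.14226474 469.89981353]
[368.6459406  254.85065508]
[218.60532714 239.29900957]
[517.73380126 236.12591077]
[ 0.50770264 -0.25055412  0.05      ] [ 0.53189864 -0.33747923  0.05      ]
```

View pics/w2.png

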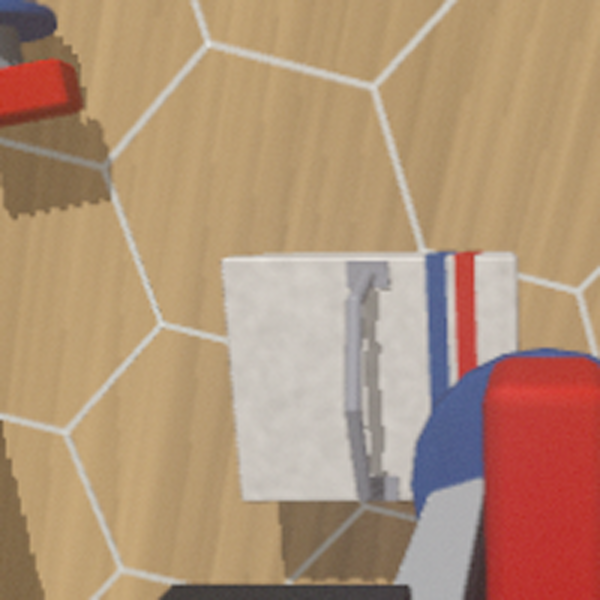

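The lid corners are at (223,257), (515,253) and (244,500), and the handle peak bend is at about (352,410). That puts the peak about 6 mm further to the box's -y than I first estimated, near (0.520, -0.2935), which matches the handle feet in the top view. I lower the hook and slide it under the wire.

Call:
move_arm --plan '[{"tx":-0.24,"ty":0,"tz":0.1,"yaw":0},{"tx":-0.24,"ty":0,"tz":0.2,"yaw":0},{"tx":0,"ty":0,"tz":0.2,"yaw":0},{"tx":0,"ty":0,"tz":0.14,"yaw":0},{"tx":0,"ty":0,"tz":0,"yaw":0},{"tx":0,"ty":-0.2,"tz":0,"yaw":0},{"tx":0,"ty":-0.3,"tz":0,"yaw":0},{"tx":0,"ty":-0.3,"tz":0,"yaw":0},{"tx":0,"ty":-0.2,"tz":0,"yaw":0},{"tx":0,"ty":-0.2,"tz":0,"yaw":0}]'

```text
time: 8.68
tool_pos: [0.555, -0.2849, 0.2123]
orientation: [3.141, 0.0, 1.827]
wrist_force: [-0.2, 0.9, -1.8]
opening: 0.0215
grasp_force: 40.0
```

Call:
move_arm --plan '[{"tx":0,"ty":-0.15,"tz":0,"yaw":0},{"tx":0,"ty":-0.15,"tz":0,"yaw":0},{"tx":0,"ty":-0.15,"tz":0,"yaw":0},{"tx":0,"ty":-0.15,"tz":0,"yaw":0},{"tx":0,"ty":-0.15,"tz":0,"yaw":0},{"tx":0,"ty":-0.15,"tz":0,"yaw":0},{"tx":0,"ty":-0.15,"tz":0,"yaw":0},{"tx":0,"ty":-0.15,"tz":0,"yaw":0},{"tx":0,"ty":-0.14,"tz":0,"yaw":0},{"tx":0,"ty":-0.14,"tz":0,"yaw":0}]'

```text
time: 9.52
tool_pos: [0.5196, -0.2942, 0.2119]
orientation: [3.142, -0.0, 1.828]
wrist_force: [-0.6, 0.5, -2.1]
opening: 0.0217
grasp_force: 40.0
```

```bash
python3 - <<'E'
from h import *
o=arm.observe();print(o["time"],o["tool_pos"],o["orientation"],o["wrist_force"])
im=arm.camera("wrist");s=arm.camera("scene")
cv2.imwrite("pics/m2.png",np.hstack([cv2.resize(im[60:260,180:380],(400,400)),cv2.resize(s[120:200,190:270],(400,400),interpolation=cv2.INTER_CUBIC)]))
E
```

```text
9.5167 [ 0.5195823  -0.29415126  0.21194973] [ 3.14158719e+00 -1.02807911e-05  1.82782318e+00] [-0.60098278  0.50351128 -2.1074799 ]
```

View pics/m2.png

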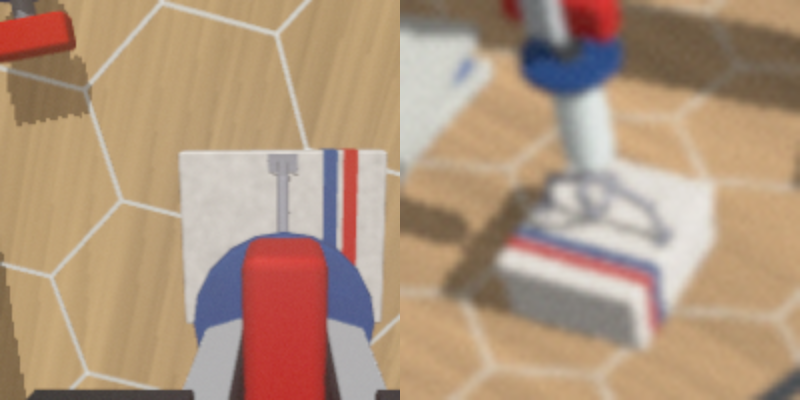

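The hook is threaded: in the wrist view the wire (u≈283) lines up with the grip centre (u≈285), and in the scene view the hook meets the handle's peak. I save a reference image to track the box's lift, then raise in stages.

```bash
cat > lift.py <<'E'
from h import *
import sys,os
ims=[];F=[]
for i in range(5):
    ims.append(cv2.cvtColor(arm.camera("scene"),cv2.COLOR_BGR2GRAY).astype(float)); F.append(arm.observe()["wrist_force"])
g=np.mean(ims,0).astype(np.float32)
if not os.path.exists("ref.npy"): np.save("ref.npy",g)
r=np.load("ref.npy")
# box patch (front stripes/corner) and a static table patch
def sh(y0,y1,x0,x1):
    T=r[y0:y1,x0:x1]; best=cv2.matchTemplate(cv2.resize(g[y0-6:y1+6,x0-6:x1+6],None,fx=8,fy=8,interpolation=cv2.INTER_CUBIC),cv2.resize(T,None,fx=8,fy=8,interpolation=cv2.INTER_CUBIC),cv2.TM_CCOEFF_NORMED)
    _,v,_,l=cv2.minMaxLoc(best);return (l[0]-48)/8,(l[1]-48)/8,round(v,3)
s=arm.calibration("scene")
d=(proj(s,[.55,-.24,.06])-proj(s,[.55,-.24,.05]))[0]
o=arm.observe()
print(round(o["time"],2),o["tool_pos"].round(4),"F",np.mean(F,0).round(2),"px",sh(164,191,209,245),"px per cm",d.round(2))
E
python3 lift.py
```

```text
9.87 [ 0.5201 -0.294   0.2119] F [-0.05  0.06 -2.03] px (0.0, 0.0, 1.0) px per cm [-0.44 -2.21]
```

Call:
move_arm --plan '[{"tx":0,"ty":0,"tz":-0.2,"yaw":0},{"tx":0,"ty":0,"tz":-0.2,"yaw":0},{"tx":0,"ty":0,"tz":-0.2,"yaw":0},{"tx":0,"ty":0,"tz":-0.2,"yaw":0},{"tx":0,"ty":0,"tz":-0.2,"yaw":0},{"tx":0,"ty":0,"tz":-0.2,"yaw":0},{"tx":0,"ty":0,"tz":-0.2,"yaw":0},{"tx":0,"ty":0,"tz":-0.2,"yaw":0},{"tx":0,"ty":0,"tz":-0.2,"yaw":0},{"tx":0,"ty":0,"tz":-0.2,"yaw":0}]'

```text
time: 10.7
tool_pos: [0.5199, -0.294, 0.2621]
orientation: [-3.141, -0.0, 1.828]
wrist_force: [0.3, -0.9, -5.3]
opening: 0.022
grasp_force: 40.0
```

```bash
python3 lift.py
```

```text
10.95 [ 0.5199 -0.294   0.2616] F [ 0.05 -0.16 -3.96] px (0.0, 0.0, 0.982) px per cm [-0.44 -2.21]
```

Call:
move_arm --plan '[{"tx":0,"ty":0,"tz":-0.08,"yaw":0},{"tx":0,"ty":0,"tz":-0.08,"yaw":0},{"tx":0,"ty":0,"tz":-0.08,"yaw":0},{"tx":0,"ty":0,"tz":-0.08,"yaw":0},{"tx":0,"ty":0,"tz":-0.08,"yaw":0},{"tx":0,"ty":0,"tz":-0.08,"yaw":0},{"tx":0,"ty":0,"tz":0,"yaw":0},{"tx":0,"ty":0,"tz":0,"yaw":0},{"tx":0,"ty":0,"tz":0,"yaw":0},{"tx":0,"ty":0,"tz":0,"yaw":0}]'

```text
time: 11.78
tool_pos: [0.5199, -0.294, 0.2738]
orientation: [-3.141, -0.0, 1.828]
wrist_force: [-0.4, -0.3, -5.3]
opening: 0.0218
grasp_force: 40.0
```

```bash
python3 lift.py
```

```text
12.03 [ 0.5199 -0.294   0.2739] F [-0.03 -0.   -5.45] px (0.0, 0.0, 0.982) px per cm [-0.44 -2.21]
```

Force is still rising (3.4 N) and the box is still standing on the table.

Call:
move_arm --plan '[{"tx":0,"ty":0,"tz":-0.08,"yaw":0},{"tx":0,"ty":0,"tz":-0.08,"yaw":0},{"tx":0,"ty":0,"tz":-0.08,"yaw":0},{"tx":0,"ty":0,"tz":-0.08,"yaw":0},{"tx":0,"ty":0,"tz":-0.08,"yaw":0},{"tx":0,"ty":0,"tz":0,"yaw":0},{"tx":0,"ty":0,"tz":0,"yaw":0},{"tx":0,"ty":0,"tz":0,"yaw":0},{"tx":0,"ty":0,"tz":0,"yaw":0},{"tx":0,"ty":0,"tz":0,"yaw":0}]'

```text
time: 12.87
tool_pos: [0.5199, -0.294, 0.2838]
orientation: [-3.141, -0.0, 1.828]
wrist_force: [0.8, 0.1, -6.4]
opening: 0.0218
grasp_force: 40.0
```

```bash
python3 lift.py
```

```text
13.12 [ 0.5199 -0.2941  0.2839] F [-0.08  0.49 -6.17] px (0.0, 0.0, 0.983) px per cm [-0.44 -2.21]
```

Call:
move_arm --plan '[{"tx":0,"ty":0,"tz":-0.08,"yaw":0},{"tx":0,"ty":0,"tz":-0.08,"yaw":0},{"tx":0,"ty":0,"tz":-0.08,"yaw":0},{"tx":0,"ty":0,"tz":-0.08,"yaw":0},{"tx":0,"ty":0,"tz":-0.08,"yaw":0},{"tx":0,"ty":0,"tz":0,"yaw":0},{"tx":0,"ty":0,"tz":0,"yaw":0},{"tx":0,"ty":0,"tz":0,"yaw":0},{"tx":0,"ty":0,"tz":0,"yaw":0},{"tx":0,"ty":0,"tz":0,"yaw":0}]'

```text
time: 13.95
tool_pos: [0.5198, -0.294, 0.2938]
orientation: [-3.141, -0.0, 1.828]
wrist_force: [-0.0, -0.3, -6.8]
opening: 0.0215
grasp_force: 40.0
```

```bash
python3 lift.py
```

```text
14.2 [ 0.5199 -0.2941  0.2939] F [-0.76  0.24 -7.16] px (-0.375, -0.375, 0.975) px per cm [-0.44 -2.21]
```

Call:
move_arm --plan '[{"tx":0,"ty":0,"tz":-0.04,"yaw":0},{"tx":0,"ty":0,"tz":-0.04,"yaw":0},{"tx":0,"ty":0,"tz":-0.04,"yaw":0},{"tx":0,"ty":0,"tz":-0.04,"yaw":0},{"tx":0,"ty":0,"tz":-0.04,"yaw":0},{"tx":0,"ty":0,"tz":-0.04,"yaw":0},{"tx":0,"ty":0,"tz":0,"yaw":0},{"tx":0,"ty":0,"tz":0,"yaw":0},{"tx":0,"ty":0,"tz":0,"yaw":0},{"tx":0,"ty":0,"tz":0,"yaw":0}]'

```text
time: 15.03
tool_pos: [0.5199, -0.294, 0.2999]
orientation: [-3.141, -0.0, 1.828]
wrist_force: [-0.2, 0.7, -7.8]
opening: 0.0217
grasp_force: 40.0
```

```bash
python3 lift.py
```

```text
15.28 [ 0.5199 -0.2941  0.2999] F [-0.11 -0.05 -6.62] px (-0.75, -1.625, 0.953) px per cm [-0.44 -2.21]
```

The force has levelled off at about 4.9 N and the box is about 7 mm up. I raise 5 mm more and hold.

Call:
move_arm --plan '[{"tx":0,"ty":0,"tz":-0.05,"yaw":0},{"tx":0,"ty":0,"tz":-0.05,"yaw":0},{"tx":0,"ty":0,"tz":-0.05,"yaw":0},{"tx":0,"ty":0,"tz":-0.05,"yaw":0},{"tx":0,"ty":0,"tz":0,"yaw":0},{"tx":0,"ty":0,"tz":0,"yaw":0},{"tx":0,"ty":0,"tz":0,"yaw":0},{"tx":0,"ty":0,"tz":0,"yaw":0},{"tx":0,"ty":0,"tz":0,"yaw":0},{"tx":0,"ty":0,"tz":0,"yaw":0}]'

```text
time: 16.12
tool_pos: [0.5199, -0.294, 0.3049]
orientation: [-3.142, -0.0, 1.828]
wrist_force: [1.1, 0.4, -7.4]
opening: 0.0219
grasp_force: 40.0
```

```bash
python3 lift.py; python3 - <<'E'
from h import *
im=arm.camera("wrist");s=arm.camera("scene")
cv2.imwrite("pics/m3.png",np.hstack([cv2.resize(im[60:260,180:380],(400,400)),cv2.resize(s[120:200,190:270],(400,400),interpolation=cv2.INTER_CUBIC)]))
E
```

```text
16.37 [ 0.5199 -0.2941  0.3049] F [-0.14 -0.13 -7.38] px (-1.0, -2.75, 0.921) px per cm [-0.44 -2.21]
```

View pics/m3.png

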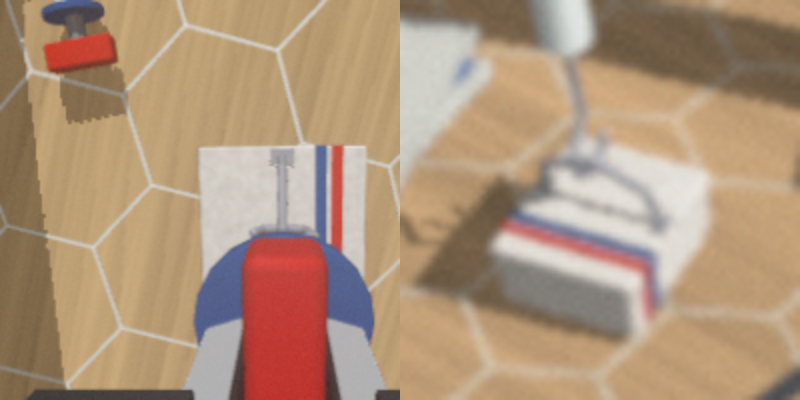

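The box hangs about 12 mm up and looks level (right panel: lid edges parallel to before, shadow detached). I hold.

Call:
move_arm --plan '[{"tx":0,"ty":0,"tz":0,"yaw":0},{"tx":0,"ty":0,"tz":0,"yaw":0},{"tx":0,"ty":0,"tz":0,"yaw":0},{"tx":0,"ty":0,"tz":0,"yaw":0},{"tx":0,"ty":0,"tz":0,"yaw":0},{"tx":0,"ty":0,"tz":0,"yaw":0},{"tx":0,"ty":0,"tz":0,"yaw":0},{"tx":0,"ty":0,"tz":0,"yaw":0},{"tx":0,"ty":0,"tz":0,"yaw":0},{"tx":0,"ty":0,"tz":0,"yaw":0}]'

```text
time: 17.3
tool_pos: [0.5199, -0.2941, 0.305]
orientation: [3.142, 0.0, 1.828]
wrist_force: [0.9, 0.3, -7.1]
opening: 0.0217
grasp_force: 40.0
```

Call:
move_arm --plan '[{"tx":0,"ty":0,"tz":0,"yaw":0},{"tx":0,"ty":0,"tz":0,"yaw":0},{"tx":0,"ty":0,"tz":0,"yaw":0},{"tx":0,"ty":0,"tz":0,"yaw":0},{"tx":0,"ty":0,"tz":0,"yaw":0},{"tx":0,"ty":0,"tz":0,"yaw":0},{"tx":0,"ty":0,"tz":0,"yaw":0},{"tx":0,"ty":0,"tz":0,"yaw":0},{"tx":0,"ty":0,"tz":0,"yaw":0},{"tx":0,"ty":0,"tz":0,"yaw":0}]'

```text
time: 18.13
tool_pos: [0.5199, -0.2941, 0.3049]
orientation: [3.142, -0.0, 1.828]
wrist_force: [-0.4, 0.0, -7.7]
opening: 0.022
grasp_force: 40.0
```

```bash
cp lift.py lift2.py; cat >> lift2.py <<'E'
print("left",sh(164,182,207,222),"right",sh(170,192,226,246),"far corner",sh(148,170,238,252))
E
python3 lift2.py
```

```text
18.38 [ 0.5199 -0.2941  0.305 ] F [ 0.22  0.07 -6.7 ] px (-1.0, -2.75, 0.92) px per cm [-0.44 -2.21]
left (-1.375, -3.0, 0.977) right (-0.875, -2.625, 0.932) far corner (-0.75, -2.875, 0.976)
```

The tilt is only about 0.03 rad, and the box has been held for over 2 s. I set it down gently and unhook.

Call:
move_arm --plan '[{"tx":0,"ty":0,"tz":0.08,"yaw":0},{"tx":0,"ty":0,"tz":0.08,"yaw":0},{"tx":0,"ty":0,"tz":0.08,"yaw":0},{"tx":0,"ty":0,"tz":0.08,"yaw":0},{"tx":0,"ty":0,"tz":0.08,"yaw":0},{"tx":0,"ty":0,"tz":0.08,"yaw":0},{"tx":0,"ty":0,"tz":0.08,"yaw":0},{"tx":0,"ty":0,"tz":0.08,"yaw":0},{"tx":0,"ty":0,"tz":0.08,"yaw":0},{"tx":0,"ty":0,"tz":0.08,"yaw":0}]'

```text
time: 19.22
tool_pos: [0.52, -0.2943, 0.285]
orientation: [3.141, 0.001, 1.828]
wrist_force: [-0.1, -1.2, -6.1]
opening: 0.0214
grasp_force: 40.0
```

Call:
move_arm --plan '[{"tx":0,"ty":0,"tz":0.25,"yaw":0},{"tx":0,"ty":0,"tz":0.25,"yaw":0},{"tx":0,"ty":0,"tz":0.25,"yaw":0},{"tx":0,"ty":0,"tz":0.25,"yaw":0},{"tx":0,"ty":0,"tz":0.25,"yaw":0},{"tx":0,"ty":0,"tz":0.25,"yaw":0},{"tx":0,"ty":0,"tz":0.25,"yaw":0},{"tx":0,"ty":0,"tz":0.25,"yaw":0},{"tx":0,"ty":0,"tz":0.2,"yaw":0},{"tx":0,"ty":0,"tz":0.15,"yaw":0}]'

```text
time: 20.05
tool_pos: [0.5198, -0.2939, 0.2256]
orientation: [-3.141, -0.001, 1.828]
wrist_force: [0.5, -0.4, -2.1]
opening: 0.0217
grasp_force: 40.0
```

Call:
move_arm --plan '[{"tx":0,"ty":0,"tz":0.14,"yaw":0},{"tx":0,"ty":0,"tz":0.14,"yaw":0},{"tx":0,"ty":0,"tz":0.14,"yaw":0},{"tx":0,"ty":0,"tz":0.12,"yaw":0},{"tx":0,"ty":0,"tz":0,"yaw":0},{"tx":0,"ty":0,"tz":0,"yaw":0},{"tx":0,"ty":0,"tz":0,"yaw":0},{"tx":0,"ty":0,"tz":0,"yaw":0},{"tx":0,"ty":0,"tz":0,"yaw":0},{"tx":0,"ty":0,"tz":0,"yaw":0}]'

```text
time: 20.88
tool_pos: [0.52, -0.2941, 0.2129]
orientation: [3.141, 0.0, 1.828]
wrist_force: [1.0, -1.0, -1.9]
opening: 0.0217
grasp_force: 40.0
```

```bash
python3 lift2.py
```

```text
21.13 [ 0.5199 -0.2941  0.2127] F [ 0.19  0.53 -1.94] px (-0.375, 0.0, 0.995) px per cm [-0.44 -2.21]
left (-0.375, 0.0, 0.997) right (-0.375, 0.0, 0.993) far corner (-0.375, -0.125, 0.99)
```

The box stands within about 2 mm of where it was, and the wrist force is back to tare. I withdraw the hook along +x.

Call:
move_arm --plan '[{"tx":0,"ty":0.1,"tz":0,"yaw":0},{"tx":0,"ty":0.2,"tz":0,"yaw":0},{"tx":0,"ty":0.2,"tz":0,"yaw":0},{"tx":0,"ty":0.3,"tz":0,"yaw":0},{"tx":0,"ty":0.3,"tz":0,"yaw":0},{"tx":0,"ty":0.4,"tz":0,"yaw":0},{"tx":0,"ty":0.4,"tz":0,"yaw":0},{"tx":0,"ty":0.4,"tz":0,"yaw":0},{"tx":0,"ty":0.3,"tz":0,"yaw":0},{"tx":0,"ty":0.1,"tz":0,"yaw":0}]'

```text
time: 21.97
tool_pos: [0.5865, -0.2764, 0.2126]
orientation: [3.141, -0.0, 1.829]
wrist_force: [-0.9, 0.2, -2.0]
opening: 0.0218
grasp_force: 40.0
```

Call:
move_arm --plan '[{"tx":0.2,"ty":0,"tz":-0.2,"yaw":0},{"tx":0.28,"ty":0,"tz":-0.2,"yaw":0},{"tx":0,"ty":0,"tz":-0.2,"yaw":0.3},{"tx":0,"ty":0,"tz":-0.04,"yaw":0.7},{"tx":0,"ty":0,"tz":0,"yaw":0.8},{"tx":0,"ty":0,"tz":0,"yaw":0.8},{"tx":0,"ty":0,"tz":0,"yaw":0.8},{"tx":0,"ty":0,"tz":0,"yaw":0.6},{"tx":0,"ty":0,"tz":0,"yaw":0},{"tx":0,"ty":0,"tz":0,"yaw":0}]'

```text
time: 22.8
tool_pos: [0.5819, -0.2651, 0.2294]
orientation: [3.141, 0.0, 1.429]
wrist_force: [0.1, -0.6, -2.6]
opening: 0.0216
grasp_force: 40.0
```

Call:
move_arm --plan '[{"tx":0.4,"ty":-0.1,"tz":0,"yaw":0},{"tx":0.8,"ty":-0.21,"tz":0,"yaw":0},{"tx":1,"ty":-0.27,"tz":0,"yaw":0},{"tx":1,"ty":-0.27,"tz":0,"yaw":0},{"tx":1,"ty":-0.27,"tz":0,"yaw":0},{"tx":1,"ty":-0.27,"tz":0,"yaw":0},{"tx":1,"ty":-0.27,"tz":0,"yaw":0},{"tx":1,"ty":-0.27,"tz":0,"yaw":0},{"tx":1,"ty":-0.27,"tz":0,"yaw":0},{"tx":1,"ty":-0.27,"tz":0,"yaw":0}]'

```text
time: 23.63
tool_pos: [0.5531, -0.0269, 0.2289]
orientation: [3.141, -0.0, 1.429]
wrist_force: [-0.4, 0.2, -2.4]
opening: 0.0215
grasp_force: 40.0
```

Call:
move_arm --plan '[{"tx":0.77,"ty":-0.2,"tz":0,"yaw":0},{"tx":0.4,"ty":-0.09,"tz":0,"yaw":0},{"tx":0,"ty":0,"tz":0,"yaw":0},{"tx":0,"ty":0,"tz":0,"yaw":0},{"tx":0,"ty":0,"tz":0,"yaw":0},{"tx":0,"ty":0,"tz":0,"yaw":0},{"tx":0,"ty":0,"tz":0,"yaw":0},{"tx":0,"ty":0,"tz":0,"yaw":0},{"tx":0,"ty":0,"tz":0,"yaw":0},{"tx":0,"ty":0,"tz":0,"yaw":0}]'

```text
time: 24.47
tool_pos: [0.5508, 0.0008, 0.2287]
orientation: [-3.142, -0.0, 1.427]
wrist_force: [-0.2, 0.5, -1.8]
opening: 0.0218
grasp_force: 40.0
```

Call:
move_arm --plan '[{"tx":0,"ty":0.2,"tz":0,"yaw":0},{"tx":0,"ty":0.35,"tz":0,"yaw":0},{"tx":0,"ty":0.4,"tz":0,"yaw":0},{"tx":0,"ty":0.4,"tz":0,"yaw":0},{"tx":0,"ty":0.4,"tz":0,"yaw":0},{"tx":0,"ty":0.4,"tz":0,"yaw":0},{"tx":0,"ty":0.4,"tz":0,"yaw":0},{"tx":0,"ty":0.3,"tz":0,"yaw":0},{"tx":0,"ty":0.19,"tz":0,"yaw":0},{"tx":0,"ty":0,"tz":0,"yaw":0}]'

```text
time: 25.3
tool_pos: [0.627, -0.01, 0.2284]
orientation: [-3.142, 0.0, 1.428]
wrist_force: [-0.5, 0.0, -1.9]
opening: 0.0217
grasp_force: 40.0
```

Call:
move_arm --plan '[{"tx":0,"ty":0,"tz":0,"yaw":0},{"tx":0,"ty":0,"tz":0.2,"yaw":0},{"tx":0,"ty":0,"tz":0.2,"yaw":0},{"tx":0,"ty":0,"tz":0.2,"yaw":0},{"tx":0,"ty":0,"tz":0.15,"yaw":0},{"tx":0,"ty":0,"tz":0.15,"yaw":0},{"tx":0,"ty":0,"tz":0.12,"yaw":0},{"tx":0,"ty":0,"tz":0.1,"yaw":0},{"tx":0,"ty":0,"tz":0.06,"yaw":0},{"tx":0,"ty":0,"tz":0,"yaw":0}]'

```text
time: 26.13
tool_pos: [0.6259, -0.0097, 0.1988]
orientation: [-3.141, 0.0, 1.428]
wrist_force: [-0.1, 0.0, -1.5]
opening: 0.0215
grasp_force: 40.0
```

Call:
move_arm --plan '[{"tx":0,"ty":0,"tz":0.02,"yaw":0},{"tx":0,"ty":0,"tz":0.02,"yaw":0},{"tx":0,"ty":0,"tz":0,"yaw":0},{"tx":0,"ty":0,"tz":0,"yaw":0},{"tx":0,"ty":0,"tz":0,"yaw":0},{"tx":0,"ty":0,"tz":0,"yaw":0},{"tx":0,"ty":0,"tz":0,"yaw":0},{"tx":0,"ty":0,"tz":0,"yaw":0},{"tx":0,"ty":0,"tz":0,"yaw":0},{"tx":0,"ty":0,"tz":0,"yaw":0}]'

```text
time: 26.97
tool_pos: [0.626, -0.0097, 0.1982]
orientation: [3.142, -0.0, 1.428]
wrist_force: [0.3, -0.2, -2.2]
opening: 0.0217
grasp_force: 40.0
```

Call:
move_arm --plan '[{"tx":0,"ty":0,"tz":0,"yaw":0},{"tx":0,"ty":0,"tz":0,"yaw":0},{"tx":0,"ty":0,"tz":0,"yaw":0},{"tx":0,"ty":0,"tz":0,"yaw":0},{"tx":0,"ty":0,"tz":0,"yaw":0},{"tx":0,"ty":0,"tz":0,"yaw":0},{"tx":0,"ty":0,"tz":0,"yaw":0},{"tx":0,"ty":0,"tz":0,"yaw":0},{"tx":0,"ty":0,"tz":0,"yaw":0},{"tx":0,"ty":0,"tz":0,"yaw":0}]' --gripper 0.3

```text
time: 27.8
tool_pos: [0.626, -0.0097, 0.1982]
orientation: [3.142, -0.0, 1.428]
wrist_force: [-0.5, -0.2, -0.1]
opening: 0.0613
grasp_force: 0.0
```

Call:
move_arm --plan '[{"tx":0,"ty":0,"tz":-0.3,"yaw":0},{"tx":0,"ty":0,"tz":-0.5,"yaw":0},{"tx":0,"ty":0,"tz":-0.6,"yaw":0},{"tx":0,"ty":0,"tz":-0.8,"yaw":0},{"tx":0,"ty":0,"tz":-0.8,"yaw":0},{"tx":0,"ty":0,"tz":-0.8,"yaw":0},{"tx":0,"ty":0,"tz":-0.6,"yaw":0},{"tx":0,"ty":0,"tz":-0.4,"yaw":0},{"tx":0,"ty":0,"tz":0,"yaw":0},{"tx":0,"ty":0,"tz":0,"yaw":0}]'

```text
time: 28.63
tool_pos: [0.6262, -0.0097, 0.3189]
orientation: [3.14, 0.0, 1.428]
wrist_force: [1.1, -0.3, -1.3]
opening: 0.061
grasp_force: 0.0
```

```bash
python3 lift2.py; python3 - <<'E'
from h import *
im=arm.camera("wrist");s=arm.camera("scene")
cv2.imwrite("pics/m4.png",np.hstack([cv2.resize(im[100:300,220:420],(400,400)),cv2.resize(s[120:270,190:340],(400,400),interpolation=cv2.INTER_CUBIC)]))
E
```

```text
28.88 [ 0.6255 -0.0096  0.3168] F [-0.17  0.01 -0.13] px (-0.375, 0.0, 0.974) px per cm [-0.44 -2.21]
left (-0.75, 0.0, 0.97) right (-0.375, 0.0, 0.993) far corner (-0.375, 0.125, 0.916)
```

View pics/m4.png

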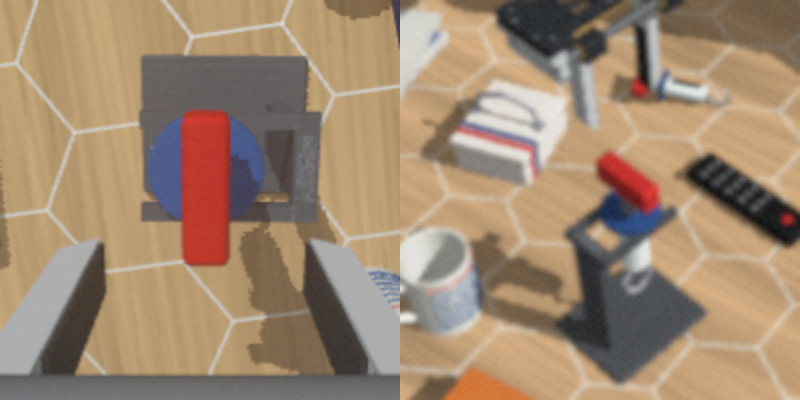

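The scale hangs upright in the fork, the gripper is clear, and the box stands where it was. I hand the job in.

```bash
python3 -c "
from plant import arm
print(arm.finish_job())"
```

```text
the job is handed in; nothing more can be done
None
```

I weighed the gift box at about 5 N (roughly 0.5 kg), held it level about 12 mm up for over 2 s, set it back within about 2 mm, hung the scale back in its fork, and handed the job in at about 29 s (no verdict was returned).

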